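# Make up the pasta and the curry seasoning boards

## Task

Make up the two seasoning boards for tonight's cooking from the stock behind them. The pale board is for the pasta: stand the garlic bulb in its wide middle hollow, and the jar of green herbs and the salt shaker in its two small ones, either way round. The dark board, which has its wooden salt pot already, is for the curry: stand the yellow and the orange-red spice jars in its two small hollows. Each goes upright and fully home in a hollow of its own, set down rather than dropped, and the black and the brown jar stay where they are.

Things in the scene. Friction and masses are not known exactly. Their poses are not given: they have to be found in the camera images.
- pale_board: Pasta board: pale wooden serving board, 250 mm long (own y axis), 110 mm wide (x axis), 22 mm thick, fixed, yaw within 0.3 rad. Three round hollows 14 mm deep (flat floor 8 mm above the origin): a wide one, 76 mm across, in the middle; two small ones, 59 mm across, 76 mm either way along y. All are empty. Origin: centre of the underside; z up.
- dark_board: Curry board: dark brown wood, 250 mm long (own y axis), 110 mm wide (x axis), 22 mm thick, fixed, yaw within 0.3 rad. Three round hollows 14 mm deep (flat floor 8 mm above the origin): a wide one, 76 mm across, in the middle; two small ones, 59 mm across, 76 mm either way along y. A wooden salt pot (62 mm across, top 58 mm up) is fixed in the wide one. Origin: centre of the underside; z up.
- garlic: Whole garlic bulb, pinkish white, widest 60 mm at about 25 mm above its flat base, tapering to a stalk at 59 mm; grasp it round the widest part, with the fingertips 15 to 24 mm above its base. Loose, 0.04 kg, in the row of stock. Origin: centre of its underside, z up.
- herb_jar: Spice jar with a green body and a black screw cap, blank cream label: a cylinder 41 mm across and 85 mm tall, grasped round the body below 65 mm. Loose, 0.11 kg, stands upright on the worktop in the row of stock behind the boards. Origin: centre of its underside, z up.
- salt_shaker: Salt shaker of clear glass, half filled with grey-white salt, with a pale grey perforated metal top: round, 44 mm in diameter, narrowing above 66 mm, 90 mm tall. Loose, 0.10 kg, stands upright in the row of stock. Origin: centre of its underside, z up.
- yellow_jar: Spice jar with a mustard yellow body and a black screw cap, blank cream label: a cylinder 41 mm across and 85 mm tall, grasped round the body below 65 mm. Loose, 0.11 kg, stands upright on the worktop in the row of stock behind the boards. Origin: centre of its underside, z up.
- red_jar: Spice jar with an orange-red body and a black screw cap, blank cream label: a cylinder 41 mm across and 85 mm tall, grasped round the body below 65 mm. Loose, 0.11 kg, stands upright on the worktop in the row of stock behind the boards. Origin: centre of its underside, z up.
- black_jar: Spice jar with a nearly black body and a white screw cap, blank cream label: a cylinder 41 mm across and 85 mm tall, grasped round the body below 65 mm. Loose, 0.11 kg, stands upright on the worktop in the row of stock behind the boards. Origin: centre of its underside, z up. Not wanted: it stays where it is.
- brown_jar: Spice jar with a brown body and a black screw cap, blank cream label: a cylinder 41 mm across and 85 mm tall, grasped round the body below 65 mm. Loose, 0.11 kg, stands upright on the worktop in the row of stock behind the boards. Origin: centre of its underside, z up. Not wanted: it stays where it is.
There are look-alikes about, which are no part of the job. Leave any blue look-alike of the garlic alone. Leave any purple look-alike of the red_jar alone.

How it is judged:
By the outcome, as a careful person would: the job done as asked, in the order asked, and still so for the second after the job is handed in, with the robot touching nothing.
It also fails if it takes over 131 s, if anything falls off the work surface, if the arm or the gripper's body presses on something with over 40 N, if the wrist force passes 120 N, or if a joint passes its speed limit or range.

## Robot

A 6-joint arm with a two-finger parallel gripper is mounted at the origin on a cart in front of the work surface, level with it; the furniture and walls round the work are solid. World frame = base frame: x ahead of the robot, y to its left, z up, the work surface at z = 0. Lengths are in m, angles in rad, forces in N, time in s.
With the tool pointing down it reaches from about 0.325 to 0.775 m from the base axis. Payload 5.5 kg.
Tool frame: the origin (TCP) lies between the finger pads; the fingertips stand 8 mm ahead of it and the grasp point (between the pads) lies 11 mm behind it (tcp_to_tips is the distance from the TCP to the fingertips, in m); z points along the fingers, y is the line along which they close (so a half turn about z gives the same grasp; the last joint's range is limited). The gripper opens to 88 mm and grips with 3 to 60 N. Pads are 20 mm wide; open, the fingers measure 115 mm over their backs; the gripper's body (75 mm by 178 mm) begins 61 mm behind the grasp point.
Start: joints at [-1.255, 0.091, 1.231, -0, 1.82, -0.057], TCP at [0.219, -0.559, 0.231] pointing down, gripper open.
Joint ranges: [-2.87, 2.87], [-0.86, 2.18], [0.17, 2.46], [-1.51, 4.65], [0.06, 2.69], [-2.65, 2.65]. Speed limits (rad/s): [2.57, 2.57, 3.01, 3.14, 3.14, 3.14].

## Interface

Orientations are given as a unit quaternion [w, x, y, z].
In Python, from bench import * gives the robot as it stands. Calls block until the motion is done:
- move_to(position, orientation): joint-space move of the TCP to a pose.
- move_l(position, speed=0.15, orientation=None): straight line of the TCP; orientation=None keeps the orientation; speed is the mean speed in m/s.
- movej(angles): joint-space move.
- gripper_open() and close(): open the fingers fully, or close them until they stop; the grip force is fixed at half the most.
- hold(seconds).
- inverse_kinematics(position, orientation): joint angles nearest the present ones, or None.
- state(): the state.
- get_image(name): name is "side" or "top" or "wrist"; returns a dict with "frame" (480x640x3 uint8, blue, green, red), "depth" (480x640 float32, m along the optical axis (not along the pixel's ray), 0 where there is no reading), "camera_matrix" (3x3 intrinsics, pixels), "view" (4x4, takes a point from world to camera coordinates). Camera axes: x right, y up, looking along -z (the intrinsics and any distortion apply to the point x, -y, -z); pixel columns grow to the right and rows downward; lengths in m; the calibration is good to about 2 mm. The wrist camera is an equidistant fisheye: a pixel r from the principal point sees the ray r / f radians off the axis. A picture is of the moment at which its call begins.
A pose or a line that the arm cannot do raises IKError and nothing moves.
- job_done(): hands the job in; it is judged then, once.
The state is a dict: "time": time; "joint_pos": joint angles; "dq": joint speeds; "joint_torque": joint torques, N m; "ee_pos": TCP position; "ee_rot": TCP orientation; "ft_force": force on the tool from outside, world axes, zero at the start; "moment": the same for the moment, N m; "finger_gap": finger opening in m; "finger_force": force on a finger pad.
Only numpy, scipy, OpenCV 4.12 (cv2) and the standard library are available. Lean on these libraries where they do the work, as an engineer would, in place of code of your own. Each camera call takes 0.05 s, during which the arm holds its last target. There are 200 camera calls.

## Working session

There is one attempt and no reset: what is moved stays moved. The work goes in short steps, each a Python script; the robot and the scene stay as the last script left them, time stands still between calls to the robot, and variables do not carry over. Pictures are saved under pics/ and viewed, at most 14 in all, crops included, and the job is handed in when it is done.

```bash
mkdir -p pics; python3 - <<'E'
from bench import *
import cv2,numpy as np,pickle
d={}
for n in("top","side"):
    r=get_image(n); d[n]=r; cv2.imwrite(f"pics/{n}0.png",r["frame"]); print(n,np.round(r["camera_matrix"],1).tolist(),np.round(r["view"],3).tolist(),[k for k in r])
pickle.dump(d,open("d.pkl","wb")); print(state())
E
```

```text
top [[566.6, 0.0, 316.9], [0.0, 566.6, 244.4], [0.0, 0.0, 1.0]] [[-0.022, -1.0, -0.008, -0.002], [0.986, -0.023, 0.165, -0.479], [-0.165, -0.004, 0.986, -1.465], [0.0, 0.0, 0.0, 1.0]] ['frame', 'depth', 'camera_matrix', 'view']
side [[541.1, 0.0, 323.0], [0.0, 541.1, 241.7], [0.0, 0.0, 1.0]] [[-0.997, -0.076, 0.004, 0.495], [0.05, -0.612, 0.789, -0.066], [-0.058, 0.787, 0.614, -1.314], [0.0, 0.0, 0.0, 1.0]] ['frame', 'depth', 'camera_matrix', 'view']
{'time': 0.1, 'joint_pos': array([-1.25471732e+00,  9.17829246e-02,  1.23175952e+00,  2.58063704e-05,
        1.81976284e+00, -5.66919965e-02]), 'dq': array([-0.00111766, -0.00155833, -0.00364597,  0.00211933,  0.00070141,
        0.00124373]), 'joint_torque': array([ 4.92953521e-03, -4.47859097e+01, -4.07567918e+01,  7.03029195e-02,
        2.85456434e-02, -1.09367759e-04]), 'ee_pos': array([ 0.21845495, -0.55856151,  0.22962367]), 'ee_rot': array([-8.50738883e-04,  9.82679502e-01,  1.85311261e-01, -9.83441211e-05]), 'ft_force': array([-0.1865012 , -0.05049258, -0.43976803]), 'moment': array([-0.01192799, -0.04626421, -0.00116909]), 'finger_force': 0.0, 'finger_gap': 0.08785651038432943}
```

View pics/top0.png

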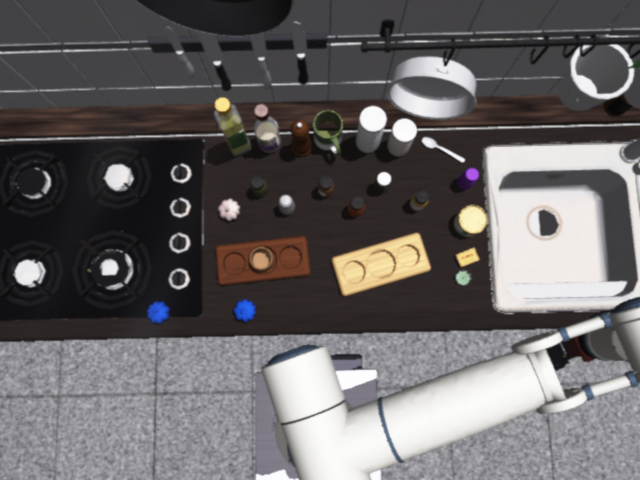

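View pics/side0.png

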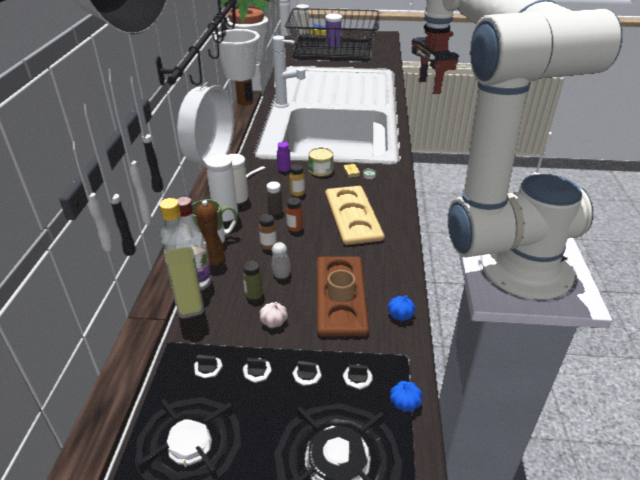

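The top view shows, as pixel positions, garlic (229,209), green jar (259,187), salt (287,204), brown (326,187), red (356,207), black with its white cap (384,181), yellow (419,201) and the purple decoy (469,178). The dark board is at (263,260) and the pale board at (381,264). The side view agrees; the blue decoys are at the front edge and tall bottles and mugs stand behind.

```bash
cat > vis.py <<'E'
import numpy as np,cv2
def cloud(r):
    d=r["depth"]; K=r["camera_matrix"]; v,u=np.mgrid[:480,:640]
    p=np.stack([(u-K[0,2])/K[0,0]*d,-(v-K[1,2])/K[1,1]*d,-d],-1)
    V=np.linalg.inv(r["view"]); w=p@V[:3,:3].T+V[:3,3]; w[d<=0]=np.nan; return w
def clusters(w,lo,hi,box=(.30,.80,-.45,.45),n=8):
    m=(w[...,2]>lo)&(w[...,2]<hi)&(w[...,0]>box[0])&(w[...,0]<box[1])&(w[...,1]>box[2])&(w[...,1]<box[3])
    k,l=cv2.connectedComponents(m.astype(np.uint8),connectivity=4)
    return [l==i for i in range(1,k) if (l==i).sum()>=n]
E
python3 - <<'E'
import pickle;from vis import *
d=pickle.load(open("d.pkl","rb"))
for n in("top","side"):
    r=d[n];w=cloud(r); print(n,"table z",np.nanmedian(w[225:235,330:345,2]) if n=="top" else "")
    for lo,hi in((.03,.4),(.012,.03)):
      print(lo,hi)
      for m in clusters(w,lo,hi,n=12 if lo>.02 else 80):
        p=w[m];v,u=np.nonzero(m);zt=np.percentile(p[:,2],97);t=p[p[:,2]>zt-.008]
        (a,b),rad=cv2.minEnclosingCircle(t[:,:2].astype(np.float32))
        print(f"px {u.mean():.0f},{v.mean():.0f} n{len(p)} ztop {zt:.3f} topc {a:.3f},{b:.3f} r{rad:.3f} med {np.round(np.median(t[:,:2],0),3)} x[{p[:,0].min():.3f} {p[:,0].max():.3f}] y[{p[:,1].min():.3f} {p[:,1].max():.3f}] bgr{np.median(r['frame'][m],0).astype(int)}", [np.round(q,3) for q in cv2.minAreaRect(p[:,:2].astype(np.float32))] if lo<.02 else "")
E
```

```text
top table z 0.0006644778678450702
0.03 0.4
px 464,107 n229 ztop 0.269 topc 0.795,-0.376 r0.009 med [ 0.797 -0.375] x[0.786 0.800] y[-0.409 -0.349] bgr[80 78 80] 
px 230,125 n1135 ztop 0.283 topc 0.774,0.200 r0.018 med [0.773 0.2  ] x[0.739 0.799] y[0.168 0.232] bgr[59 86 89] 
px 265,129 n860 ztop 0.232 topc 0.778,0.116 r0.017 med [0.778 0.115] x[0.746 0.797] y[0.084 0.147] bgr[121 128 137] 
px 370,128 n967 ztop 0.177 topc 0.772,-0.159 r0.034 med [ 0.772 -0.159] x[0.738 0.799] y[-0.192 -0.125] bgr[164 161 162] 
px 401,136 n727 ztop 0.133 topc 0.759,-0.244 r0.031 med [ 0.758 -0.243] x[0.727 0.790] y[-0.274 -0.212] bgr[240 238 239] 
px 300,136 n550 ztop 0.164 topc 0.762,0.026 r0.017 med [0.762 0.025] x[0.737 0.784] y[-0.000 0.052] bgr[17 28 48] 
px 328,139 n365 ztop 0.104 topc 0.771,-0.047 r0.047 med [ 0.761 -0.054] x[0.719 0.800] y[-0.085 -0.009] bgr[60 75 70] 
px 178,170 n37 ztop 0.044 topc 0.693,0.360 r0.017 med [0.69  0.361] x[0.675 0.713] y[0.358 0.366] bgr[50 48 50] 
px 468,177 n271 ztop 0.090 topc 0.650,-0.421 r0.019 med [ 0.649 -0.42 ] x[0.628 0.668] y[-0.441 -0.401] bgr[108  36
[... 8228 characters left out ...]
0.029 topc 0.403,0.366 r0.017 med [0.401 0.365] x[0.378 0.430] y[0.344 0.392] bgr[73 72 73] [array([0.399, 0.371]), array([0.052, 0.037]), np.float64(24.802)]
px 401,406 n102 ztop 0.030 topc 0.321,0.428 r0.023 med [0.322 0.436] x[0.301 0.342] y[0.418 0.441] bgr[126  57  26] [array([0.323, 0.433]), array([0.013, 0.046]), np.float64(67.734)]
px 201,400 n87 ztop 0.024 topc 0.685,0.448 r0.029 med [0.687 0.447] x[0.656 0.714] y[0.441 0.450] bgr[49 45 45] [array([0.685, 0.445]), array([0.009, 0.058]), np.float64(89.893)]
px 339,408 n313 ztop 0.024 topc 0.433,0.449 r0.052 med [0.433 0.445] x[0.381 0.486] y[0.434 0.450] bgr[48 44 44] [array([0.433, 0.442]), array([0.016, 0.104]), np.float64(89.994)]
```

```bash
cat > rob.py <<'E'
from bench import *
import numpy as np
from scipy.spatial.transform import Rotation as R
def quat(a):
    y=np.array([np.cos(a),np.sin(a),0]);z=np.array([0,0,-1.]);x=np.cross(y,z)
    q=R.from_matrix(np.stack([x,y,z],1)).as_quat(); return np.r_[q[3],q[:3]]
def best(p,a):
    c=[(abs(j[5]),quat(b)) for b in(a,a+np.pi) for j in[inverse_kinematics(list(p),list(quat(b)))] if j is not None]
    return min(c,key=lambda t:t[0])[1]
def hover(x,y,a,z=.20):
    q=best((x,y,z),a); move_to([x,y,z],list(q)); return q
def pick(x,y,a,z):
    hover(x,y,a); move_l([x,y,z+.03],.15); move_l([x,y,z],.06)
    close(); s=state(); print("grip gap",round(s["finger_gap"],4),"force",s["finger_force"],"t",s["time"])
    move_l([x,y,.20],.12)
    s=state(); print("lifted gap",round(s["finger_gap"],4),s["finger_force"])
def place(x,y,a,z):   # z: TCP height with the object nominally on the hollow floor
    hover(x,y,a); move_l([x,y,z+.012],.12); hold(.2); f0=state()["ft_force"][2]
    for dz in np.arange(.008,-.0061,-.001):
        move_l([x,y,z+dz],.02); f=state()["ft_force"][2]-f0
        if f>3: break
    print("contact dz",round(dz,4),"f",round(f,2)); gripper_open(); hold(.1)
    move_l([x,y,z+.06],.08); move_l([x,y,.20],.2); print("t",state()["time"])
A=.268; D=.088
P=np.array([.4275,-.179]); Q=np.array([.4455,.137])
off=lambda c,y,a:c+.076*y*np.array([-np.sin(a),np.cos(a)])
E
python3 - <<'E'
from rob import *; import cv2
hover(.585,.229,np.pi/2,.2); r=get_image("wrist"); cv2.imwrite("pics/w0.png",r["frame"]); print(state()["time"],state()["ee_pos"],state()["joint_pos"])
print(r["camera_matrix"],r["view"])
for p in((.585,.229,.0),(.585,.229,.055),(.643,.143,.085)):
    c=r["view"]@np.r_[p,1]; v=np.array([c[0],-c[1],-c[2]]); th=np.arctan2(np.hypot(*v[:2]),v[2]); K=r["camera_matrix"]
    print(p,K[:2,2]+K[0,0]*th*v[:2]/np.hypot(*v[:2]))
E
```

```text
3.2 [0.58530808 0.22823162 0.20003115] [ 3.17741145e-01  1.63613608e-01  1.20618944e+00 -1.66582022e-04
  1.77172740e+00 -1.25173253e+00]
[[371.64829954   0.         320.34199401]
 [  0.         371.64829954 238.63772076]
 [  0.           0.           1.        ]] [[ 2.27681594e-03  9.99997324e-01 -4.08910925e-04 -2.29133952e-01]
 [-9.62919352e-01  2.08207915e-03 -2.69781368e-01  5.88741821e-01]
 [-2.69779795e-01  1.00799076e-03  9.62921516e-01 -2.02681690e-01]
 [ 0.00000000e+00  0.00000000e+00  0.00000000e+00  1.00000000e+00]]
(0.585, 0.229, 0.0) [321.57504865 211.95478339]
(0.585, 0.229, 0.055) [321.7622223  225.25261295]
(0.643, 0.143, 0.085) [217.17737227 303.2475282 ]
```

View pics/w0.png

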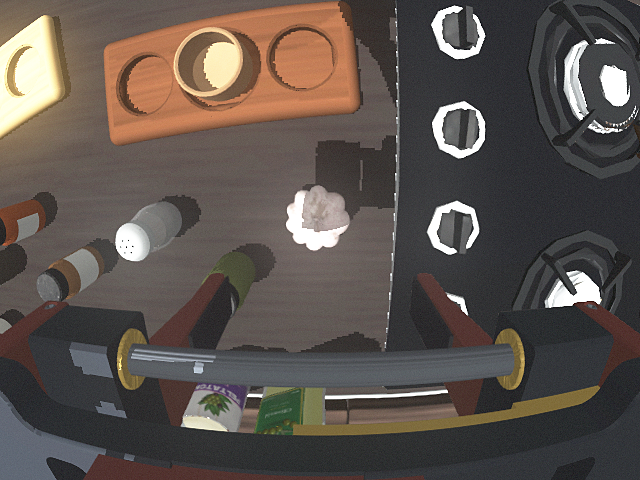

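The wrist view shows the garlic at (318,217), against a predicted (321.6,218), so the error is under 2 mm. The gap around it is clear. I'll pick and place it.

```bash
python3 - <<'E'
from rob import *
pick(.585,.228,np.pi/2,.028)
place(*P,A,.036)
E
```

```text
grip gap 0.0556 force 30.000295868958347 t 5.825
lifted gap 0.0559 29.999934977386147
contact dz -0.001 f 6.91
t 15.6
```

```bash
python3 - <<'E'
from rob import *; import cv2
hover(*P,A,.2); r=get_image("wrist"); cv2.imwrite("pics/w1.png",r["frame"])
def px(p):
    c=r["view"]@np.r_[p,1]; v=np.array([c[0],-c[1],-c[2]]); th=np.arctan2(np.hypot(*v[:2]),v[2]); K=r["camera_matrix"]
    return (K[:2,2]+K[0,0]*th*v[:2]/np.hypot(*v[:2])).round(1)
for y in(-1,0,1): print(y,px(np.r_[off(P,y,A),.008]),px(np.r_[off(P,y,A),.022]))
E
```

```text
-1 [320.1 289.8] [320.1 295.5]
0 [320.1 215.7] [320.  218.9]
1 [320.  134.9] [319.9 134.7]
```

View pics/w1.png

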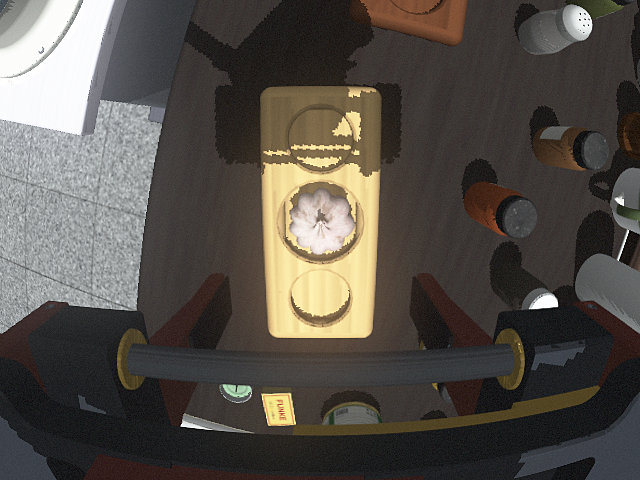

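The garlic sits in the wide hollow at (320,219). The small hollows appear at (320,137) and (321,297), within 2 px of prediction. The herb jar and salt shaker come next.

```bash
python3 - <<'E'
from rob import *
pick(.643,.143,np.pi/2,.041); place(*off(P,1,A),A,.049)
pick(.591,.070,np.pi/2,.041); place(*off(P,-1,A),A,.049)
E
```

```text
grip gap 0.0404 force 29.99935269355774 t 19.7917
lifted gap 0.0405 29.999071955680847
contact dz -0.001 f 5.72
t 29.1583
grip gap 0.0399 force 29.952744088950567 t 32.625
lifted gap 0.0405 29.931827091495506
contact dz -0.001 f 5.69
t 42.0333
```

```bash
python3 - <<'E'
from rob import *; import cv2
hover(.593,-.287,np.pi/2,.2); a=get_image("side")["frame"]; b=get_image("top")["frame"]
a=cv2.resize(a[100:340,220:420],None,fx=2,fy=2); b=cv2.resize(b[160:310,210:490],(400,214)); b=cv2.copyMakeBorder(b,0,480-214,0,0,cv2.BORDER_CONSTANT)
cv2.imwrite("pics/c1.png",np.hstack([a,b]))
E
```

```text
(no output)
```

View pics/c1.png

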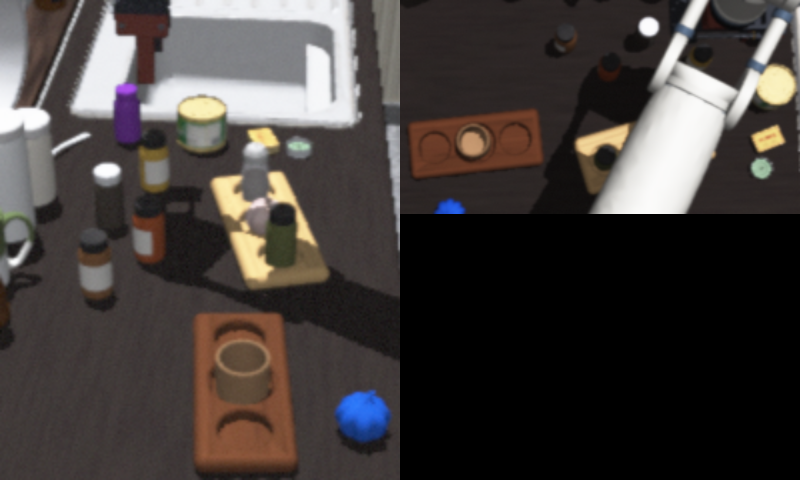

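The pale board is filled, with the salt, garlic and green jar upright at about (255,172), (262,215) and (282,235) in the crop. Next are yellow and red.

```bash
python3 - <<'E'
from rob import *; import cv2
from vis import *
pick(.593,-.287,np.pi/2,.041); place(*off(Q,1,D),D,.049)
pick(.581,-.118,np.pi/2,.041); place(*off(Q,-1,D),D,.049)
movej([-1.255,.091,1.231,0,1.82,-.057])
r=get_image("top"); s=get_image("side")
w=cloud(r)
for m in clusters(w,.035,.13,(.30,.7,-.35,.28)):
    p=w[m]; zt=np.percentile(p[:,2],97); c=np.median(p[p[:,2]>zt-.006],0)
    print(np.round(c,3),[ (n,np.round(1e3*np.linalg.norm(c[:2]-off(B,y,a)),1)) for n,B,a in(("pale",P,A),("dark",Q,D)) for y in(-1,0,1) if np.linalg.norm(c[:2]-off(B,y,a))<.03])
a=cv2.resize(s["frame"][130:345,220:420],(440,473)); b=cv2.resize(r["frame"][170:310,210:440],(360,219)); b=cv2.copyMakeBorder(b,0,473-219,0,0,cv2.BORDER_CONSTANT)
cv2.imwrite("pics/c2.png",np.hstack([a,b])); print(state()["time"])
E
```

```text
grip gap 0.0405 force 29.997458159923553 t 46.5083
lifted gap 0.0406 29.99648094177246
contact dz -0.001 f 7.62
t 56.475
grip gap 0.0404 force 29.99768704175949 t 60.275
lifted gap 0.0403 29.996857345104218
contact dz -0.001 f 7.26
t 69.5667
[ 0.644 -0.19   0.086] []
[ 0.637 -0.038  0.086] []
[0.452 0.064 0.095] [('dark', np.float64(2.3))]
[ 0.447 -0.253  0.096] [('pale', np.float64(0.5))]
[0.443 0.134 0.059] [('dark', np.float64(4.0))]
[ 0.426 -0.179  0.058] [('pale', np.float64(1.6))]
[0.438 0.212 0.094] [('dark', np.float64(1.1))]
[ 0.405 -0.106  0.095] [('pale', np.float64(2.2))]
[0.31  0.182 0.052] []
72.025
```

View pics/c2.png

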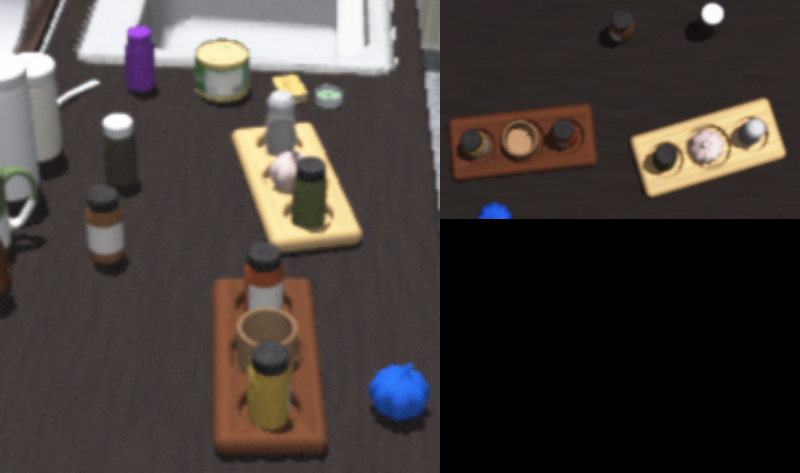

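Every item stands in its own hollow, with tops 8 to 9 mm above those of the jars still on the worktop, as the hollow floor predicts. The black and brown jars have not moved.

```bash
python3 -c "
from bench import *
print(job_done())"
```

```text
the job is handed in; nothing more can be done
None
```

Both boards are made up and the job is handed in after about 72 s: garlic, green herbs and salt on the pale board, yellow and orange-red jars on the dark board, with the black and brown jars left where they were.

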